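Unlatch a jeweller's die set and raise its plate level on its pins

TASK

Take the push rod from its wooden block and feel with it down the two small holes in the front ledge of the die set: one of them hides the catch that holds the plate down; push that catch until it gives and stops, and leave the rod standing in a hole of the ledge. Then raise the aluminium plate straight up its two pins with the two side levers, a little on each side in turn so that it never cocks, until both levers are fully down. Do not touch the plate itself, do not force the levers, and leave the other things on the bench alone.

Things in the scene. Friction and masses are not known exactly. Their poses are not given: they have to be found in the camera images.
- base: Fixed dark steel base. Origin: centre of its underside on the bench; x from the front ledge to the back, y to the left lever, z up. Body x -105 to 54, y -62 to 62 mm; the plate's seat is at z 60. Two upright 12 mm pins at x 0, y +-36, z 60 to 106. Front ledge x -105 to -68, top z 62, 18 mm thick, hollow below, with two 10.5 mm holes. The catch inside stops the levers raising the plate.
- hole_left (a point): Mouth centre of the ledge's left hole (base x -86.5, y 35, z 62 mm). Under ONE hole, unseen, lies the catch's arm, its top about 32 mm below the mouth: it resists with about 6 N, frees the plate after about 9 mm of push, meets a solid stop after 12 to 15 mm and stays where pushed. A 20 N push is fine. Under the other hole: empty down to a solid floor 50 to 54 mm below the mouth.
- hole_right (a point): Mouth centre of the ledge's right hole (base x -86.5, y -35, z 62 mm). May be the one with the catch or the empty one, see hole_left.
- plate: Loose aluminium die plate 108 x 156 x 16 mm (x, y, z), about 0.6 kg, flat on the base over the pins through 14 mm holes. Origin at the centre of its underside (base z 60 when down); axes as the base. Both levers at full stroke raise it about 19 mm; it rests on their toes, still on the pins. A tilt over about 6 degrees (0.115 rad) is cocked and jams on the pins.
- lever_left (a joint): Left lift lever (rad): 0 = up, 0.55 = fully down on its stop; starts at 0 to 0.03. Turns about a line along base x at base y 104, z 48 mm. Its inner toe, 42 mm inside the pivot, starts up to 2 mm under the plate's overhang and lifts it about 37 mm per rad. Takes 5 to 12 N on the pad; stays where left. A full stroke of one lever alone cocks the plate, half a stroke (0.28) does not.
- lever_right (a joint): The same for the right lift lever, the mirror image, pivot at base y -104, z 48 mm.
- pad_left (a point): Centre of the upper face of the left lever's flat steel press pad, 36 x 36 mm, 62 mm outside the lever's pivot and 6 mm above its middle line (base x 0, y 166, z 54 mm at joint 0). Press it down; it sinks about 31 mm over the full stroke, swinging about the pivot. Over 60 N is forcing it.
- pad_right (a point): The same for the right lever (base frame x 0, y -166, z 54 mm at joint 0).
- rod: Push rod 132 mm long, 90 g, upright: steel shaft 8 mm thick, 70 mm long, with a 5 mm tapered tip (4 mm at its end), under a dark wooden handle 18 mm thick, 62 mm long. Origin at the tip, z up along the rod. At the start it stands in the wooden block, the handle's lower end on the block's top.
- rod_tip (a point): The lower end of the push rod.
- rod_grip (a point): On the rod's axis in the middle of its handle, 102 mm above the tip: where to grip it from above.
- block: Fixed light wooden block 70 x 70 x 75 mm with an upright 11 mm hole in its middle, holding the rod; it may stand at the robot's left or right. Origin at the centre of its underside.
- spool: Bystander: grey wire spool, 60 mm wide, 75 mm high, upright; stands at the other side from the block. Origin at the underside's centre.
- hammer: Bystander: small hammer 200 mm long lying behind the die set.
- jar: Bystander: glass jar with steel cap, 60 mm wide, 75 mm high, behind the die set.

How it is judged:
By the outcome, as a careful person would: the job done as asked, in the order asked, and still so for the second after the job is handed in, with the robot touching nothing.
It also fails if it takes over 72 s, if anything falls off the work surface, if the arm or the gripper's body presses on something with over 40 N, if the wrist force passes 120 N, or if a joint passes its speed limit or range.

ROBOT

A 6-joint arm with a two-finger parallel gripper is mounted at the origin on the work surface. World frame = base frame: x ahead of the robot, y to its left, z up, the work surface at z = 0. Lengths are in mm, angles in rad, forces in N, time in s.
With the tool pointing down it reaches from about 275 to 750 mm from the base axis. Payload 10.2 kg.
Tool frame: the origin (TCP) lies at the centre of the arm's flange, where the gripper is bolted on; the fingertips stand 173 mm ahead of it and the grasp point (between the pads) lies 155 mm ahead of it; z points along the fingers, y is the line along which they close (so a half turn about z gives the same grasp; the last joint's range is limited). The gripper opens to 85 mm and grips with 20 to 120 N. Pads are 22 mm wide; open, the fingers measure 114 mm over their backs; the gripper's body (76 mm by 85 mm) begins 54 mm behind the grasp point. The pads swing forward as they close: fully open they stand 13 mm farther back than shut.
Start: joints at [-1.534, 0.313, 1.498, -0, 1.331, -0.223], TCP at [134.852, -507.393, 404.694] pointing down, gripper open.
Joint ranges: [-2.94, 2.94], [-0.97, 2.17], [0.19, 2.56], [-1.23, 4.37], [0.02, 3.11], [-2.88, 2.88]. Speed limits (rad/s): [2.39, 2.39, 3.01, 3.14, 3.14, 3.14].

INTERFACE

Orientations are given as a unit quaternion [w, x, y, z].
In Python, from rig import ctrl gives the robot as it stands.
- The arm moves only by the shell command python3 steer.py FILE [OPENING] [FORCE], which reads ROWS from the file FILE. ROWS is one flat JSON list of numbers that holds 1 to 8 rows one after another, with no inner brackets; each row has 6 numbers: dx, dy, dz in mm, then a rotation vector rx, ry, rz in rad; each row is the pose to reach, as a shift and turn from the pose commanded when the command began, along the tool's axes at that moment; what a row does not reach only later rows make up. A row lasts 1/10 s, in which the tool goes at most 50 mm and 0.15 rad, less where a joint would pass 70% of its speed; a pose out of reach is approached as far as the arm can. OPENING is the opening from 0.0 (shut) to 1.0 (fully open), set as the command begins (- or left out keeps the last). The fingers move at their own pace and stop on an object; FORCE is the grip in N (left out, the last holds). Time passes only in rows, so rows that do not move let the fingers close. It prints the time, the measured TCP pose, the force, the opening and the grip force at its end. Input that does not fit is refused with a message, and nothing moves.
- ctrl.sense(): the state, without advancing time (a new reading comes with each control period).
- ctrl.capture(name): name is "scene" or "top"; returns the picture (384x512x3 uint8, red, green, blue); there is no depth.
- ctrl.calibration(name): a dict with "fx", "fy", "cx", "cy" (pixels), "position" and "attitude" of the camera in the world. Camera axes: x right, y down, z forward; pixel columns grow to the right and rows downward; lengths in mm; the calibration is good to about 2 mm. A picture is of the moment at which its call begins. calibration takes no time and is no camera call.
- ctrl.finish_job(): hands the job in; it is judged then, once.
The state is a dict: "time_s": time; "joints": joint angles; "dq": joint speeds; "tau": joint torques, N m; "eef_pos": TCP position; "ee_rot": TCP orientation; "force": force on the tool from outside, world axes, zero at the start; "wrist_torque": the same for the moment, N m; "grip_width": opening from 0.0 (shut) to 1.0 (fully open); "grip_force": force on a finger pad.
Only numpy, scipy, OpenCV 4.12 (cv2) and the standard library are available. Lean on these libraries where they do the work, as an engineer would, in place of code of your own. Each camera call takes 0.05 s, during which the arm holds its last target. There are 200 camera calls.

## Working session

There is one attempt and no reset: what is moved stays moved. The work goes in short steps, Python scripts to look and compute and a shell command to move; the robot and the scene stay as the last step left them, time stands still between calls to the robot, and variables do not carry over. Pictures are saved under pics/ and viewed, at most 10 in all, crops included, and the job is handed in when it is done.

```bash
ls; mkdir -p pics
python3 - <<'E'
from rig import ctrl
import cv2,json
print(ctrl.sense())
for n in("scene","top"):
    cv2.imwrite(f"pics/{n}0.png",cv2.cvtColor(ctrl.capture(n),cv2.COLOR_RGB2BGR)); print(n,ctrl.calibration(n))
E
```

```text
pics
rig.py
steer.py
{'time_s': 0.0, 'joints': array([-1.53436323e+00,  3.13469890e-01,  1.49840801e+00,  6.09972037e-06,
        1.33097294e+00, -2.23391340e-01]), 'dq': array([-1.51412850e-04,  1.39043066e-03, -2.61069541e-04, -2.26547297e-04,
       -4.90454151e-05,  1.68865223e-03]), 'tau': array([-2.82492783e-04, -4.12267613e+01, -2.59745032e+01, -1.49628459e-04,
        4.10742898e-03,  2.12998037e-05]), 'eef_pos': array([ 134.87036733, -507.35380621,  404.13569394]), 'ee_rot': array([-6.26069360e-04,  9.91573167e-01,  1.29546355e-01,  6.16705873e-05]), 'force': array([ 0.97103187,  0.5020724 , -0.29858631]), 'wrist_torque': array([-0.01357677, -0.02038632,  0.0063689 ]), 'grip_force': 0.0, 'grip_width': 1.0009668386282764}
scene {'fx': 462.11927166294424, 'fy': 462.11927166294424, 'cx': 260.96397869712575, 'cy': 188.96933099976576, 'position': array([1379.98141609,  -19.78963731,  823.49094614]), 'attitude': array([-0.27251064,  0.67018817,  0.63607442, -0.26831904])}
top {'fx': 347.6064918370523, 'fy': 347.6064918370523, 'cx': 252.42581752907188, 'cy': 193.9178268791335, 'position': array([ 405.74054015,  -18.21184531, 1116.85912189]), 'attitude': array([-0.07309341,  0.72472431, -0.68158664,  0.06979747])}
```
View pics/scene0.png

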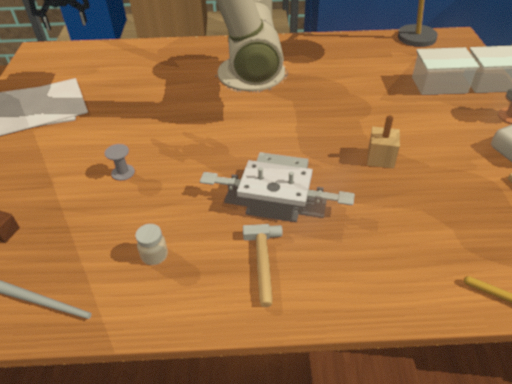

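View pics/top0.png

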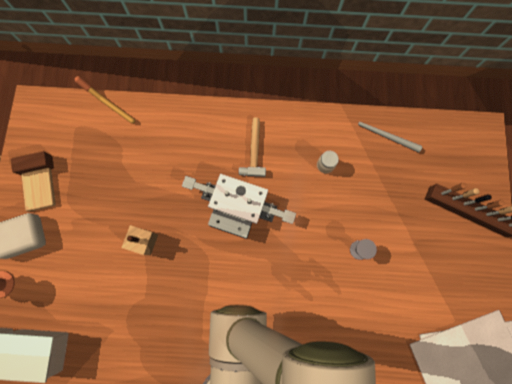

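The scene view shows the die set at about (275,187), the block and rod at (384,145), the spool at (120,160), the jar at (150,245) and the hammer at (262,260). In the top view the die set is at (238,203), with pads at (189,183) and (288,217), ledge at (230,225), and block and rod at (139,240). I'll enlarge both.

Create h.py:
```python
import numpy as np,cv2
from rig import ctrl
from scipy.spatial.transform import Rotation as R
def ray(n,u,v):
    c=ctrl.calibration(n);q=c["attitude"]
    d=R.from_quat([q[1],q[2],q[3],q[0]]).apply([(u-c["cx"])/c["fx"],(v-c["cy"])/c["fy"],1]);return np.array(c["position"]),d
def plane(n,u,v,z):
    p,d=ray(n,u,v);return p+d*(z-p[2])/d[2]
def tri(a,b):
    p,d=ray("top",*a);q,e=ray("scene",*b)
    s=np.linalg.lstsq(np.c_[d,-e],q-p,rcond=None)[0];A=p+d*s[0];B=q+e*s[1];return (A+B)/2,np.linalg.norm(A-B)
```

Run:
```python
import cv2
t=cv2.imread("pics/top0.png")[168:262,115:305]; s=cv2.imread("pics/scene0.png")[108:224,196:412]
cv2.imwrite("pics/t1.png",cv2.resize(t,None,fx=4,fy=4,interpolation=cv2.INTER_CUBIC))
cv2.imwrite("pics/s1.png",cv2.resize(s,None,fx=3.7,fy=3.7,interpolation=cv2.INTER_CUBIC))
```

```text
(no output)
```

View pics/t1.png

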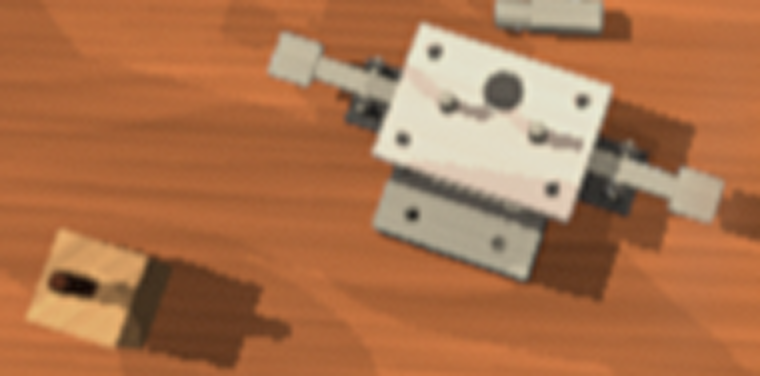

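View pics/s1.png

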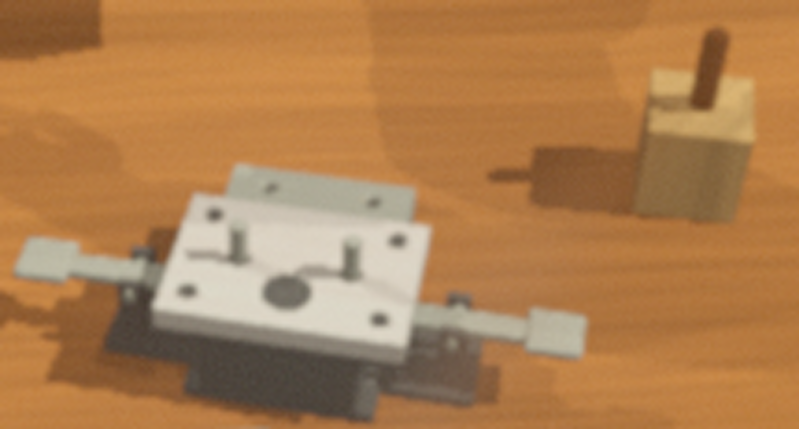

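Top crop: the holes are at (412,214) and (498,243), the pads at (295,59) and (697,194), and the rod handle's top end is near (56,280). Scene crop: the left hole is at (374,203), the right hole at (271,188), the pads at (557,333) and (47,259), and the rod top at (717,35).

```bash
cat >> h.py <<'E'
def dark(img,u,v,r=3):   # darkness-weighted centroid round a small hole
    g=cv2.cvtColor(img,cv2.COLOR_BGR2GRAY).astype(float);u0,v0=int(round(u)),int(round(v))
    w=g[v0-r:v0+r+1,u0-r:u0+r+1];w=np.clip(np.median(w)-8-w,0,None);y,x=np.mgrid[-r:r+1,-r:r+1]
    return u0+(w*x).sum()/w.sum(),v0+(w*y).sum()/w.sum()
E
python3 - <<'E'
from h import *
np.set_printoptions(precision=1,suppress=True)
T=cv2.imread("pics/top0.png");S=cv2.imread("pics/scene0.png")
t=lambda U,V:((U+.5)/4-.5+115,(V+.5)/4-.5+168)
s=lambda U,V:((U+.5)/3.7-.5+196,(V+.5)/3.7-.5+108)
for n,a,b,z in [("holeL",(412,214),(374,203),62),("holeR",(498,243),(271,188),62)]:
    a=dark(T,*t(*a));b=dark(S,*s(*b),r=2);print(n,a,b,tri(a,b),plane("top",*a,z),plane("scene",*b,z))
def blob(img,m,near):
    n,l,st,c=cv2.connectedComponentsWithStats(m.astype(np.uint8));k=1+np.argmin(np.hypot(*(c[1:]-near).T));return l==k,c[k],st[k]
for n,a,b,z in [("padL",(295,59),(557,333),54),("padR",(697,194),(47,259),54)]:
    a=t(*a);b=s(*b);print(n,tri(a,b),plane("top",*a,z),plane("scene",*b,z))
# rod handle
for nm,I,p,box in (("top",T,t(75,285),(118,220,165,262)),("scene",S,s(712,65),(375,108,400,142))):
    x0,y0,x1,y1=box;h=cv2.cvtColor(I,cv2.COLOR_BGR2HSV)[y0:y1,x0:x1];m=h[...,2]<125
    _,c,st=blob(I,m,np.array(p)-(x0,y0));print(nm,c+(x0,y0),st)
    mm=_; ys,xs=np.nonzero(mm); print([(y+y0,xs[ys==y].min()+x0,xs[ys==y].max()+x0) for y in np.unique(ys)])
a=t(56,280);b=s(718,34);print("rodtop",tri(a,b))
for U,V in((62,228),(155,258),(118,348),(27,318)):print("blk",plane("top",*t(U,V),75))
for U,V in((652,68),(756,78),(750,143),(638,130)):print("blkS",plane("scene",*s(U,V),75))
E
```

```text
holeL (np.float64(217.60864197530864), np.float64(221.2074074074074)) (np.float64(296.6276595744681), np.float64(162.43617021276594)) (array([531. ,  96.4,  60.4]), np.float64(4.025749978983165)) [530.7  94.2  62. ] [532.6  98.1  62. ]
holeR (np.float64(239.05701754385964), np.float64(228.45394736842104)) (np.float64(268.9120879120879), np.float64(158.46153846153845)) (array([512.8,  29.1,  61.3]), np.float64(3.405940091865142)) [512.7  27.4  62. ] [513.6  30.8  62. ]
padL (array([649.1, 199.4,  51. ]), np.float64(4.312428428533266)) [648.2 196.6  54. ] [651.7 200.8  54. ]
padR (array([ 561.3, -121.4,   50.2]), np.float64(3.7421305424571427)) [ 560.8 -122.9   54. ] [ 565.5 -119.    54. ]
top [132.9 238.8] [ 9 16 13  7 63]
[(np.int64(236), np.int64(128), np.int64(133)), (np.int64(237), np.int64(128), np.int64(136)), (np.int64(238), np.int64(127), np.int64(138)), (np.int64(239), np.int64(127), np.int64(139)), (np.int64(240), np.int64(128), np.int64(139)), (np.int64(241), np.int64(130), np.int64(138)), (np.int64(242), np.int64(136), np.int64(137))]
scene [387.  127.1] [ 8  9  9 20 95]
[
[... 505 characters left out ...]
nt64(389)), (np.int64(128), np.int64(385), np.int64(389)), (np.int64(129), np.int64(385), np.int64(389)), (np.int64(130), np.int64(385), np.int64(388)), (np.int64(131), np.int64(384), np.int64(388)), (np.int64(132), np.int64(384), np.int64(388)), (np.int64(133), np.int64(384), np.int64(388)), (np.int64(134), np.int64(383), np.int64(388)), (np.int64(135), np.int64(383), np.int64(387)), (np.int64(136), np.int64(383), np.int64(387))]
rodtop (array([460.6, 332.7, 135.9]), np.float64(1.6580903520509223))
blk [502.8 354.2  75. ]
blk [484.7 281.8  75. ]
blk [417.  301.2  75. ]
blk [434.7 371.2  75. ]
blkS [415.9 308.4  75. ]
blkS [432.  378.9  75. ]
blkS [502.2 356.4  75. ]
blkS [483.8 283.9  75. ]
```

```bash
cat >> h.py <<'E'
def go(x,y,z):   # shift to a TCP target in the tool's axes
    s=ctrl.sense();q=s["ee_rot"];r=R.from_quat([q[1],q[2],q[3],q[0]])
    print("t",round(s["time_s"],2),"shift",r.inv().apply(np.array([x,y,z])-s["eef_pos"]).round(1),"F",s["force"].round(1))
E
python3 -c "
from h import *
go(459.5,330.5,345)"
```

```text
t 0.1 shift [ 529.  -726.3   60.1] F [-0.9 -0.1 -0.3]
```

```bash
echo '[235,-323,26,0,0,0,235,-323,26,0,0,0,235,-323,26,0,0,0,235,-323,26,0,0,0,235,-323,26,0,0,0,235,-323,26,0,0,0,235,-323,26,0,0,0,235,-323,26,0,0,0]' > mv.in && python3 steer.py mv.in 0.6; echo '[235,-323,26,0,0,0,235,-323,26,0,0,0,235,-323,26,0,0,0,235,-323,26,0,0,0,235,-323,26,0,0,0,235,-323,26,0,0,0,235,-323,26,0,0,0,235,-323,26,0,0,0]' > mv.in && python3 steer.py mv.in; python3 -c "
from h import *
go(459.5,330.5,345)"
```

```text
time_s: 0.9
eef_pos: [278.9, -133.2, 378.6]
ee_rot: [0.0, 0.992, 0.129, 0.0]
force: [1.2, -0.9, -0.9]
grip_width: 0.601
grip_force: 0.0
time_s: 1.7
eef_pos: [423.1, 239.5, 352.3]
ee_rot: [0.0, 0.992, 0.13, -0.0]
force: [0.7, -1.3, 0.4]
grip_width: 0.598
grip_force: 0.0
t 1.7 shift [ 58.6 -78.5   7.3] F [ 0.7 -1.3  0.4]
```

```bash
echo '[29,-39,4,0,0,0,58.6,-78.5,7,0,0,0,58.6,-78.5,7,0,0,0,58.6,-78.5,50,0,0,0,58.6,-78.5,92,0,0,0,58.6,-78.5,92,0,0,0]' > mv.in && python3 steer.py mv.in; echo '[0,0,0,0,0,0,0,0,0,0,0,0,0,0,0,0,0,0,0,0,0,0,0,0,0,0,0,0,0,0]' > mv.in && python3 steer.py mv.in 0.0 60
```

```text
time_s: 2.3
eef_pos: [458.1, 327.1, 256.0]
ee_rot: [0.002, 0.992, 0.129, -0.005]
force: [0.1, -0.3, 1.0]
grip_width: 0.599
grip_force: 0.0
time_s: 2.8
eef_pos: [459.4, 329.2, 263.5]
ee_rot: [-0.002, 0.992, 0.129, 0.002]
force: [-1.9, 9.0, 2.3]
grip_width: 0.197
grip_force: 57.9
```

```bash
echo '[0,0,-20,0,0,0,0,0,-60,0,0,0,0,0,-95,0,0,0,0,0,-95,0,0,0]' > mv.in && python3 steer.py mv.in
python3 - <<'E'
from h import *
I=cv2.cvtColor(ctrl.capture("scene"),cv2.COLOR_RGB2BGR);J=cv2.cvtColor(ctrl.capture("top"),cv2.COLOR_RGB2BGR)
a=cv2.resize(I[40:190,330:460],None,fx=3,fy=3);b=cv2.resize(J[180:330,70:200],None,fx=3,fy=3)
cv2.imwrite("pics/g1.png",np.hstack([a,b]));cv2.imwrite("pics/g1s.png",I);print(ctrl.sense()["eef_pos"])
E
```

```text
time_s: 3.2
eef_pos: [459.6, 328.2, 362.6]
ee_rot: [-0.002, 0.992, 0.13, 0.006]
force: [0.3, 1.0, -1.4]
grip_width: 0.195
grip_force: 57.9
[459.22307609 327.88864683 357.46544884]
```

View pics/g1.png

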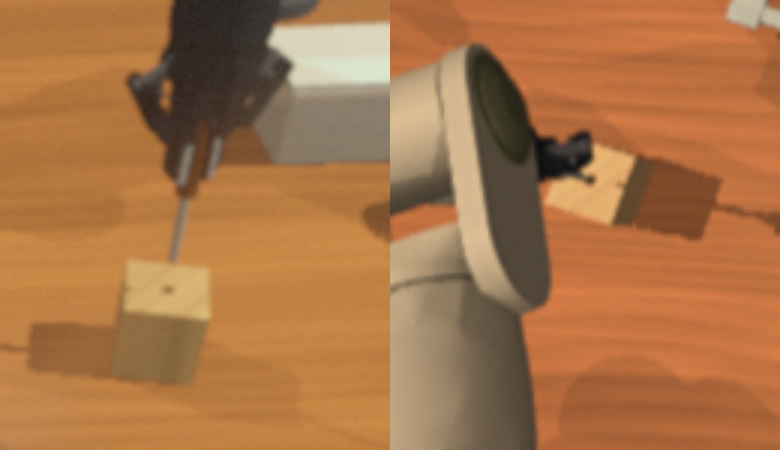

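The rod is in the gripper and clear of the block. Its tip is at about (388,126) in the full scene image, and the block hole at (386,136).

```bash
python3 -c "
from h import *
go(531.2,96,358.5)
p=plane('scene',388.2,126,100);q=plane('scene',386,136.3,75);print(p,q)"
```

```text
t 3.3 shift [ 10.  242.6  -1.1] F [ 0.2  0.3 -2.5]
[450.65809048 338.78721039 100.        ] [460.89468639 335.18264492  75.        ]
```

```bash
echo '[2,48,0,0,0,0.13,4,96,0,0,0,0.26,6,144,0,0,0,0.39,8,192,0,0,0,0.526,10,235,0,0,0,0.526,10,242.6,0,0,0,0.526,10,242.6,0,0,0,0.526,10,242.6,0,0,0,0.526]' > mv.in && python3 steer.py mv.in; python3 -c "
from h import *
go(531.2,96,338)"
```

```text
time_s: 4.1
eef_pos: [531.0, 97.0, 355.4]
ee_rot: [-0.0, 0.991, -0.132, -0.001]
force: [-0.8, 0.7, -0.9]
grip_width: 0.196
grip_force: 58.2
t 4.1 shift [ 0.4  0.9 17.4] F [-0.8  0.7 -0.9]
```

```bash
echo '[0,0,17,0,0,0,0,0,17,0,0,0,0,0,17,0,0,0,0,0,17,0,0,0]' > mv.in && python3 steer.py mv.in
python3 - <<'E'
from h import *
I=cv2.cvtColor(ctrl.capture("scene"),cv2.COLOR_RGB2BGR);J=cv2.cvtColor(ctrl.capture("top"),cv2.COLOR_RGB2BGR)
a=cv2.resize(I[120:190,255:325],None,fx=6,fy=6,interpolation=2);b=cv2.resize(J[185:255,180:240],None,fx=6,fy=6,interpolation=2)
cv2.imwrite("pics/h1.png",np.hstack([a,b]));print(ctrl.sense()["eef_pos"])
E
```

```text
time_s: 4.5
eef_pos: [531.3, 96.8, 339.4]
ee_rot: [-0.0, 0.991, -0.132, 0.0]
force: [-0.4, -0.7, -2.0]
grip_width: 0.193
grip_force: 58.1
[531.37660459  96.48937397 339.34197107]
```

View pics/h1.png

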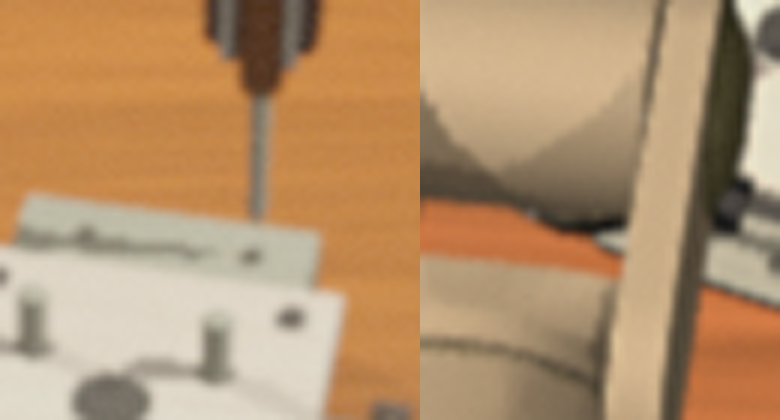

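The tip shows at crop (257,222), which is full (297.4,156.6). The left hole is at crop (250,257), full (296.3,162.4). The top view is blocked by the arm.

```bash
python3 -c "
from h import *
p=plane('scene',297.4,156.6,80.8);q=plane('scene',296.3,162.4,62);r=plane('scene',297.6,143.5,80.8+62);print(p,q,p-q)
k=np.array([-.132,.991]);c,s=np.cos(-.266),np.sin(-.266)
print('base-frame',[(p-q)[:2]@[c,s],(p-q)[:2]@[-s,c]])"
```

```text
[532.3780356   99.26373099  80.8       ] [532.40365978  97.34592036  62.        ] [-0.02562418  1.91781063 18.8       ]
base-frame [np.float64(-0.5288659709689656), np.float64(1.8436255009487916)]
```

```bash
echo '[0.4,1.4,6,0,0,0,0.4,1.4,12,0,0,0,0.4,1.4,17,0,0,0,0.4,1.4,20,0,0,0,0.4,1.4,23,0,0,0,0.4,1.4,23,0,0,0]' > mv.in && python3 steer.py mv.in
```

```text
time_s: 5.2
eef_pos: [531.4, 94.7, 315.3]
ee_rot: [0.0, 0.991, -0.133, -0.0]
force: [-0.5, -0.8, -0.8]
grip_width: 0.196
grip_force: 58.2
```

```bash
echo '[0,0,6,0,0,0,0,0,12,0,0,0,0,0,18,0,0,0,0,0,22,0,0,0,0,0,22,0,0,0]' > mv.in && python3 steer.py mv.in; echo '[0,0,3,0,0,0,0,0,6,0,0,0,0,0,9,0,0,0,0,0,9,0,0,0]' > mv.in && python3 steer.py mv.in;  python3 -c "
from h import *
go(531.2,95,284)"
```

```text
time_s: 5.7
eef_pos: [531.3, 94.7, 293.0]
ee_rot: [0.0, 0.991, -0.133, -0.001]
force: [0.5, -0.6, -0.5]
grip_width: 0.195
grip_force: 58.2
time_s: 6.1
eef_pos: [531.3, 94.7, 284.3]
ee_rot: [0.0, 0.991, -0.133, -0.0]
force: [0.2, 0.6, -0.9]
grip_width: 0.194
grip_force: 58.2
t 6.1 shift [-0.2 -0.3  0.3] F [ 0.2  0.6 -0.9]
```

```bash
echo '[0,0,2,0,0,0,0,0,4,0,0,0,0,0,4,0,0,0]' > mv.in && python3 steer.py mv.in; echo '[0,0,2,0,0,0,0,0,4,0,0,0,0,0,4,0,0,0]' > mv.in && python3 steer.py mv.in; echo '[0,0,2,0,0,0,0,0,4,0,0,0,0,0,4,0,0,0]' > mv.in && python3 steer.py mv.in
```

```text
time_s: 6.4
eef_pos: [531.4, 94.7, 280.5]
ee_rot: [0.0, 0.991, -0.133, -0.0]
force: [0.1, 0.9, -0.9]
grip_width: 0.194
grip_force: 58.2
time_s: 6.7
eef_pos: [531.3, 94.7, 276.4]
ee_rot: [0.0, 0.991, -0.133, -0.0]
force: [-0.6, -0.6, -1.1]
grip_width: 0.195
grip_force: 58.2
time_s: 7.0
eef_pos: [531.3, 94.7, 272.4]
ee_rot: [0.0, 0.991, -0.133, -0.0]
force: [-1.1, -0.7, -1.1]
grip_width: 0.192
grip_force: 58.2
```

```bash
echo '[0,0,2,0,0,0,0,0,2,0,0,0]' > mv.in && python3 steer.py mv.in; echo '[0,0,2,0,0,0,0,0,2,0,0,0]' > mv.in && python3 steer.py mv.in
```

```text
time_s: 7.2
eef_pos: [531.4, 94.7, 270.5]
ee_rot: [0.0, 0.991, -0.133, -0.0]
force: [-0.3, -0.5, -0.6]
grip_width: 0.197
grip_force: 58.2
time_s: 7.4
eef_pos: [531.6, 94.7, 269.7]
ee_rot: [0.0, 0.991, -0.133, 0.001]
force: [-2.9, -1.0, 7.3]
grip_width: 0.195
grip_force: 58.3
```

The rod met the floor 51 mm down with no catch on the way, so the catch is under the right hole.

```bash
echo '[0,0,-25,0,0,0,0,0,-60,0,0,0,0,0,-74,0,0,0,0,30,-74,0,0,0,0,60,-74,0,0,0,0,70,-74,0,0,0,0,70,-74,0,0,0,0,70,-74,0,0,0]' > mv.in && python3 steer.py mv.in
python3 - <<'E'
from h import *
I=cv2.cvtColor(ctrl.capture("scene"),cv2.COLOR_RGB2BGR)
a=cv2.resize(I[115:185,235:305],None,fx=8,fy=8,interpolation=2)
cv2.imwrite("pics/h2.png",a);print(ctrl.sense()["eef_pos"])
E
```

```text
time_s: 8.2
eef_pos: [513.2, 27.7, 342.7]
ee_rot: [-0.0, 0.991, -0.133, 0.0]
force: [0.1, -0.1, -0.8]
grip_width: 0.193
grip_force: 58.7
[513.18524985  27.91223186 342.71312158]
```

View pics/h2.png

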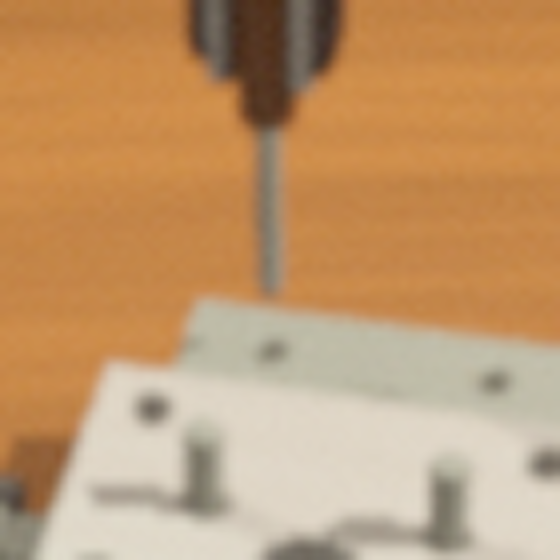

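The tip is at crop (270,293), in line above the right hole at (271,350). I'll go down.

```bash
echo '[0,0,10,0,0,0,0,0,18,0,0,0,0,0,24,0,0,0,0,0,27,0,0,0,0,0,27,0,0,0]' > mv.in && python3 steer.py mv.in; echo '[0,0,6,0,0,0,0,0,12,0,0,0,0,0,18,0,0,0,0,0,21,0,0,0,0,0,21,0,0,0]' > mv.in && python3 steer.py mv.in;echo '[0,0,2,0,0,0,0,0,4,0,0,0,0,0,6,0,0,0,0,0,8,0,0,0,0,0,8,0,0,0]' > mv.in && python3 steer.py mv.in
```

```text
time_s: 8.75
eef_pos: [513.0, 27.2, 315.2]
ee_rot: [-0.0, 0.991, -0.133, -0.001]
force: [0.4, -0.3, -0.7]
grip_width: 0.197
grip_force: 58.7
time_s: 9.25
eef_pos: [512.9, 27.2, 294.2]
ee_rot: [-0.0, 0.991, -0.133, -0.0]
force: [-0.1, 0.9, -1.0]
grip_width: 0.193
grip_force: 58.7
time_s: 9.75
eef_pos: [513.0, 27.2, 286.9]
ee_rot: [-0.0, 0.991, -0.133, 0.0]
force: [-0.9, 0.0, 2.4]
grip_width: 0.195
grip_force: 59.2
```

```bash
echo '[0,0,3,0,0,0,0,0,6,0,0,0,0,0,9,0,0,0,0,0,9,0,0,0]' > mv.in && python3 steer.py mv.in; echo '[0,0,1.5,0,0,0,0,0,2,0,0,0,0,0,2,0,0,0]' > mv.in && python3 steer.py mv.in; echo '[0,0,1.5,0,0,0,0,0,2,0,0,0,0,0,2,0,0,0]' > mv.in && python3 steer.py mv.in
```

```text
time_s: 10.15
eef_pos: [513.0, 27.1, 277.5]
ee_rot: [-0.0, 0.991, -0.133, 0.0]
force: [-0.5, 0.4, 2.5]
grip_width: 0.194
grip_force: 59.2
time_s: 10.45
eef_pos: [513.1, 27.1, 275.8]
ee_rot: [0.0, 0.991, -0.133, 0.0]
force: [0.9, -0.2, 3.2]
grip_width: 0.192
grip_force: 59.2
time_s: 10.75
eef_pos: [513.0, 27.2, 273.6]
ee_rot: [-0.0, 0.991, -0.133, -0.0]
force: [-0.7, 0.5, 3.0]
grip_width: 0.194
grip_force: 59.2
```

```bash
echo '[0,0,1,0,0,0,0,0,1,0,0,0]' > mv.in && python3 steer.py mv.in; echo '[0,0,1,0,0,0,0,0,1,0,0,0]' > mv.in && python3 steer.py mv.in
```

```text
time_s: 10.95
eef_pos: [513.0, 27.2, 272.6]
ee_rot: [-0.0, 0.991, -0.133, -0.0]
force: [-0.6, 0.1, 4.4]
grip_width: 0.195
grip_force: 59.2
time_s: 11.15
eef_pos: [513.1, 27.2, 272.2]
ee_rot: [0.0, 0.991, -0.133, 0.0]
force: [-0.5, 0.7, 8.8]
grip_width: 0.195
grip_force: 59.8
```

```bash
echo '[0,0,1,0,0,0,0,0,1,0,0,0,0,0,1,0,0,0]' > mv.in && python3 steer.py mv.in; echo '[0,0,0.7,0,0,0,0,0,0.7,0,0,0,0,0,0.7,0,0,0]' > mv.in && python3 steer.py mv.in
```

```text
time_s: 11.45
eef_pos: [513.2, 27.1, 271.8]
ee_rot: [0.0, 0.991, -0.133, 0.001]
force: [-1.3, 0.2, 12.9]
grip_width: 0.193
grip_force: 60.3
time_s: 11.75
eef_pos: [513.3, 27.2, 271.5]
ee_rot: [0.0, 0.991, -0.133, 0.001]
force: [-2.9, -0.1, 17.6]
grip_width: 0.193
grip_force: 60.7
```

The catch gave at about 3–6 N and stopped solidly after about 15 mm. I'll ease off, release and rise.

```bash
echo '[0,0,-2.5,0,0,0,0,0,-2.5,0,0,0]' > mv.in && python3 steer.py mv.in; echo '[0,0,0,0,0,0,0,0,0,0,0,0,0,0,0,0,0,0,0,0,0,0,0,0]' > mv.in && python3 steer.py mv.in 0.55; echo '[0,0,-15,0,0,0,0,0,-45,0,0,0,0,0,-80,0,0,0,0,0,-110,0,0,0,0,0,-110,0,0,0]' > mv.in && python3 steer.py mv.in;  python3 -c "
from h import *
go(649.2,199.7,330)"
```

```text
time_s: 11.95
eef_pos: [512.9, 27.2, 272.4]
ee_rot: [0.0, 0.991, -0.133, -0.0]
force: [-0.3, 0.1, 4.3]
grip_width: 0.194
grip_force: 59.0
time_s: 12.35
eef_pos: [512.9, 27.2, 272.3]
ee_rot: [-0.0, 0.991, -0.133, -0.0]
force: [0.1, 0.1, -0.5]
grip_width: 0.552
grip_force: 0.0
time_s: 12.85
eef_pos: [513.3, 27.2, 386.3]
ee_rot: [0.0, 0.991, -0.133, 0.004]
force: [1.7, 0.2, -0.6]
grip_width: 0.55
grip_force: 0.0
t 12.85 shift [  85.4 -202.2   57.1] F [ 1.7  0.2 -0.6]
```

```bash
echo '[20,-46,0,0,0,0,40,-92,0,0,0,0,60,-140,10,0,0,0,78,-188,30,0,0,0,86,-204,65,0,0,0,86,-204,110,0,0,0,86,-204,140,0,0,0,86,-204,140,0,0,0]' > mv.in && python3 steer.py mv.in 0.0; echo '[0,0,5,0,0,0,0,0,10,0,0,0,0,0,10,0,0,0]' > mv.in && python3 steer.py mv.in;python3 - <<'E'
from h import *
I=cv2.cvtColor(ctrl.capture("scene"),cv2.COLOR_RGB2BGR)
cv2.imwrite("pics/p1.png",cv2.resize(I[100:225,195:375],None,fx=4,fy=4,interpolation=2));go(649.7,200.6,227)
E
```

```text
time_s: 13.65
eef_pos: [648.5, 201.3, 236.6]
ee_rot: [0.001, 0.991, -0.133, -0.005]
force: [-0.2, -0.4, 0.4]
grip_width: 0.001
grip_force: 0.0
time_s: 13.95
eef_pos: [649.7, 201.3, 233.5]
ee_rot: [-0.0, 0.991, -0.133, 0.001]
force: [0.7, -0.5, -0.1]
grip_width: -0.002
grip_force: 0.0
t 14.0 shift [0.1 0.7 6.6] F [-0.3 -0.1  0.4]
```

View pics/p1.png

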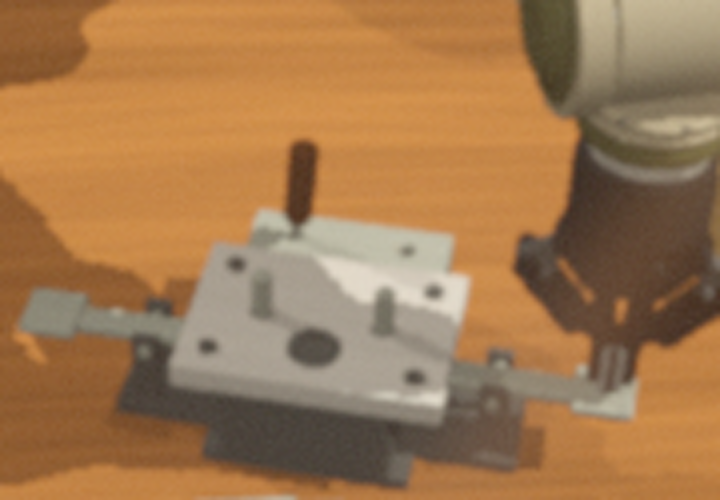

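The rod stands in the right hole at crop (302,185). The shut fingertips are over the middle of the left pad at (610,390).

```bash
echo '[0,0,4,0,0,0,0,0,7,0,0,0,0,0,9,0,0,0,0,0,9,0,0,0]' > mv.in && python3 steer.py mv.in; echo '[0,0,2,0,0,0,0,0,4,0,0,0,0,0,6,0,0,0,0,0,6,0,0,0]' > mv.in && python3 steer.py mv.in
```

```text
time_s: 14.4
eef_pos: [649.8, 201.5, 224.2]
ee_rot: [-0.0, 0.991, -0.133, 0.001]
force: [0.3, 0.4, 3.7]
grip_width: 0.003
grip_force: 1.7
time_s: 14.8
eef_pos: [649.8, 201.5, 218.3]
ee_rot: [-0.0, 0.991, -0.133, 0.001]
force: [-1.3, 0.9, 5.2]
grip_width: -0.004
grip_force: 2.6
```

```bash
echo '[0,0,-40,0,0,0,0,0,-80,0,0,0,0,20,-105,0,0,0,0,68,-105,0,0,0,0,116,-105,0,0,0,0,164,-105,0,0,0,0,212,-105,0,0,0,0,260,-105,0,0,0]' > mv.in && python3 steer.py mv.in; echo '[0,45,0,0,0,0,0,76,10,0,0,0,0,76,40,0,0,0,0,76,75,0,0,0,0,76,88,0,0,0,0,76,88,0,0,0]' > mv.in && python3 steer.py mv.in;python3 -c "
from h import *
go(561.3,-122.6,227)"
```

```text
time_s: 15.6
eef_pos: [580.3, -51.2, 322.4]
ee_rot: [0.0, 0.991, -0.133, -0.0]
force: [0.2, -0.9, 0.3]
grip_width: -0.002
grip_force: 0.0
time_s: 16.2
eef_pos: [561.0, -122.6, 233.1]
ee_rot: [-0.0, 0.991, -0.133, -0.002]
force: [0.2, 0.1, 0.9]
grip_width: -0.003
grip_force: 0.0
t 16.2 shift [ 0.3 -0.1  6.1] F [0.2 0.1 0.9]
```

```bash
echo '[0,0,4,0,0,0,0,0,7,0,0,0,0,0,10,0,0,0,0,0,13,0,0,0,0,0,13,0,0,0]' > mv.in && python3 steer.py mv.in; echo '[0,0,2,0,0,0,0,0,4,0,0,0,0,0,6,0,0,0,0,0,8,0,0,0,0,0,8,0,0,0]' > mv.in && python3 steer.py mv.in
```

```text
time_s: 16.7
eef_pos: [561.5, -122.9, 222.4]
ee_rot: [0.0, 0.991, -0.133, 0.001]
force: [-1.2, -0.0, 3.5]
grip_width: 0.001
grip_force: 1.5
time_s: 17.2
eef_pos: [561.6, -122.7, 214.5]
ee_rot: [0.0, 0.991, -0.133, 0.001]
force: [-0.3, 1.8, 5.3]
grip_width: -0.004
grip_force: 2.5
```

```bash
echo '[0,0,-40,0,0,0,0,0,-80,0,0,0,0,-20,-108,0,0,0,0,-68,-108,0,0,0,0,-116,-108,0,0,0,0,-164,-108,0,0,0,0,-212,-108,0,0,0,0,-260,-108,0,0,0]' > mv.in && python3 steer.py mv.in; echo '[0,-45,0,0,0,0,0,-76,10,0,0,0,0,-76,40,0,0,0,0,-76,75,0,0,0,0,-76,98,0,0,0,0,-76,98,0,0,0]' > mv.in && python3 steer.py mv.in
python3 - <<'E'
from h import *
I=cv2.cvtColor(ctrl.capture("scene"),cv2.COLOR_RGB2BGR)
cv2.imwrite("pics/p2.png",cv2.resize(I[100:225,195:375],None,fx=4,fy=4,interpolation=2));go(649.7,201.5,218)
E
```

```text
time_s: 18.0
eef_pos: [629.8, 130.1, 321.8]
ee_rot: [-0.0, 0.991, -0.133, 0.0]
force: [1.6, -0.3, -1.1]
grip_width: -0.004
grip_force: 0.0
time_s: 18.6
eef_pos: [649.1, 201.4, 220.5]
ee_rot: [0.001, 0.991, -0.133, -0.002]
force: [-0.0, -0.6, 0.4]
grip_width: -0.004
grip_force: 0.0
t 18.65 shift [ 0.1 -0.1  4.9] F [0.1 0.2 1. ]
```

View pics/p2.png

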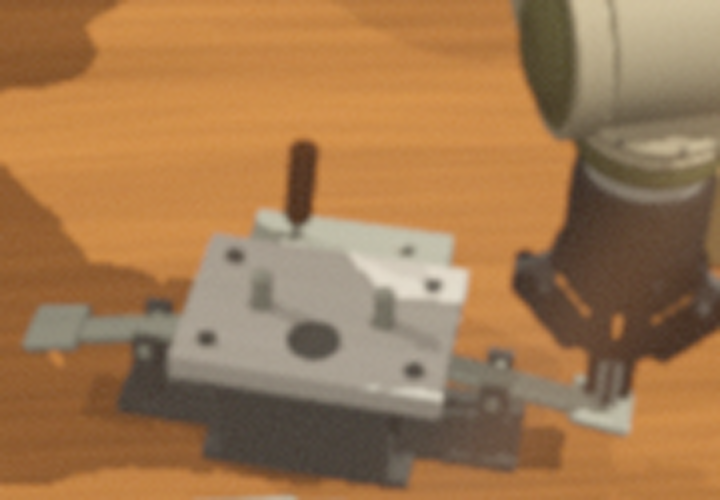

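Both pads have sunk, to (55,327) and (605,408). The plate has risen a little on both sides, with the pins still showing through it. I'll keep alternating.

```bash
echo '[0,0,4,0,0,0,0,0,7,0,0,0,0,0,10,0,0,0,0,0,13,0,0,0,0,0,15,0,0,0,0,0,15,0,0,0]' > mv.in && python3 steer.py mv.in; echo '[0,0,-50,0,0,0,0,0,-90,0,0,0,0,20,-116,0,0,0,0,68,-116,0,0,0,0,116,-116,0,0,0,0,164,-116,0,0,0,0,212,-116,0,0,0,0,260,-116,0,0,0]' > mv.in && python3 steer.py mv.in; echo '[0,45,0,0,0,0,0,76,10,0,0,0,0,76,40,0,0,0,0,76,75,0,0,0,0,76,104,0,0,0,0,76,104,0,0,0]' > mv.in && python3 steer.py mv.in;echo '[0,0,3,0,0,0,0,0,6,0,0,0,0,0,9,0,0,0,0,0,12,0,0,0,0,0,12,0,0,0]' > mv.in && python3 steer.py mv.in
```

```text
time_s: 19.25
eef_pos: [650.0, 201.1, 210.3]
ee_rot: [-0.0, 0.991, -0.133, 0.001]
force: [-1.1, -1.8, 5.2]
grip_width: -0.001
grip_force: 2.3
time_s: 20.05
eef_pos: [580.4, -51.2, 325.3]
ee_rot: [0.0, 0.991, -0.133, 0.001]
force: [0.6, 0.3, -0.9]
grip_width: -0.0
grip_force: 0.0
time_s: 20.65
eef_pos: [560.4, -122.6, 217.7]
ee_rot: [-0.001, 0.991, -0.133, -0.003]
force: [-0.2, -1.1, 0.2]
grip_width: -0.001
grip_force: 0.0
time_s: 21.15
eef_pos: [561.8, -122.7, 210.1]
ee_rot: [0.0, 0.991, -0.133, 0.002]
force: [0.6, 0.7, 4.5]
grip_width: -0.0
grip_force: 1.7
```

```bash
echo '[0,0,3,0,0,0,0,0,6,0,0,0,0,0,7,0,0,0,0,0,7,0,0,0]' > mv.in && python3 steer.py mv.in; echo '[0,0,-50,0,0,0,0,0,-96,0,0,0,0,-20,-122,0,0,0,0,-68,-122,0,0,0,0,-116,-122,0,0,0,0,-164,-122,0,0,0,0,-212,-122,0,0,0,0,-260,-122,0,0,0]' > mv.in && python3 steer.py mv.in; echo '[0,-45,0,0,0,0,0,-76,10,0,0,0,0,-76,45,0,0,0,0,-76,85,0,0,0,0,-76,110,0,0,0,0,-76,110,0,0,0]' > mv.in && python3 steer.py mv.in;echo '[0,0,3,0,0,0,0,0,6,0,0,0,0,0,9,0,0,0,0,0,12,0,0,0,0,0,12,0,0,0]' > mv.in && python3 steer.py mv.in
```

```text
time_s: 21.55
eef_pos: [561.9, -122.8, 203.4]
ee_rot: [0.0, 0.991, -0.133, 0.002]
force: [0.1, 2.5, 6.2]
grip_width: -0.002
grip_force: 2.6
time_s: 22.35
eef_pos: [629.8, 130.1, 324.6]
ee_rot: [-0.0, 0.991, -0.133, 0.001]
force: [0.8, -0.9, 0.8]
grip_width: -0.001
grip_force: 0.0
time_s: 22.95
eef_pos: [649.1, 201.4, 210.9]
ee_rot: [0.001, 0.991, -0.133, -0.002]
force: [0.5, 0.7, 0.9]
grip_width: -0.001
grip_force: 0.0
time_s: 23.45
eef_pos: [650.1, 201.2, 203.5]
ee_rot: [-0.0, 0.991, -0.133, 0.002]
force: [-0.0, -0.7, 5.1]
grip_width: -0.0
grip_force: 2.0
```

Next I'll press the left pad on until its stop.

```bash
echo '[0,0,2,0,0,0,0,0,4,0,0,0,0,0,4,0,0,0]' > mv.in && python3 steer.py mv.in; echo '[0,0,1.5,0,0,0,0,0,1.5,0,0,0]' > mv.in && python3 steer.py mv.in; echo '[0,0,1.5,0,0,0,0,0,1.5,0,0,0]' > mv.in && python3 steer.py mv.in
```

```text
time_s: 23.75
eef_pos: [650.2, 201.3, 199.8]
ee_rot: [-0.0, 0.991, -0.133, 0.002]
force: [-1.0, -0.4, 6.6]
grip_width: 0.001
grip_force: 2.5
time_s: 23.95
eef_pos: [650.2, 201.2, 198.4]
ee_rot: [-0.0, 0.991, -0.133, 0.002]
force: [-0.8, -0.6, 6.5]
grip_width: -0.001
grip_force: 2.8
time_s: 24.15
eef_pos: [650.3, 201.3, 196.9]
ee_rot: [-0.0, 0.991, -0.133, 0.002]
force: [-0.6, -0.1, 6.3]
grip_width: -0.0
grip_force: 2.8
```

```bash
echo '[0,0,1,0,0,0,0,0,2,0,0,0,0,0,2,0,0,0]' > mv.in && python3 steer.py mv.in; echo '[0,0,1.5,0,0,0,0,0,1.5,0,0,0]' > mv.in && python3 steer.py mv.in; echo '[0,0,1,0,0,0,0,0,1,0,0,0]' > mv.in && python3 steer.py mv.in
```

```text
time_s: 24.45
eef_pos: [650.3, 201.3, 194.9]
ee_rot: [-0.0, 0.991, -0.133, 0.002]
force: [0.5, -0.5, 6.7]
grip_width: -0.001
grip_force: 2.9
time_s: 24.65
eef_pos: [650.3, 201.3, 193.4]
ee_rot: [-0.0, 0.991, -0.133, 0.002]
force: [0.1, -0.7, 7.4]
grip_width: 0.0
grip_force: 2.8
time_s: 24.85
eef_pos: [650.3, 201.3, 192.6]
ee_rot: [-0.0, 0.991, -0.133, 0.002]
force: [-0.5, -1.0, 6.5]
grip_width: 0.002
grip_force: 3.1
```

```bash
echo '[0,0,1,0,0,0,0,0,1,0,0,0]' > mv.in && python3 steer.py mv.in; echo '[0,0,1,0,0,0,0,0,1,0,0,0]' > mv.in && python3 steer.py mv.in; echo '[0,0,1,0,0,0,0,0,1,0,0,0]' > mv.in && python3 steer.py mv.in
```

```text
time_s: 25.05
eef_pos: [650.4, 201.4, 192.2]
ee_rot: [-0.001, 0.991, -0.133, 0.003]
force: [-1.7, -0.2, 11.9]
grip_width: 0.003
grip_force: 4.7
time_s: 25.25
eef_pos: [650.5, 201.6, 191.9]
ee_rot: [-0.001, 0.991, -0.133, 0.003]
force: [-1.4, 0.4, 15.2]
grip_width: 0.001
grip_force: 6.3
time_s: 25.45
eef_pos: [650.6, 201.7, 191.6]
ee_rot: [-0.001, 0.991, -0.133, 0.003]
force: [-3.4, 0.2, 18.9]
grip_width: 0.0
grip_force: 8.0
```

Left is on its stop at 19 N. Now the right.

```bash
echo '[0,0,1,0,0,0,0,0,1,0,0,0]' > mv.in && python3 steer.py mv.in; echo '[0,0,-50,0,0,0,0,0,-100,0,0,0,0,20,-138,0,0,0,0,68,-138,0,0,0,0,116,-138,0,0,0,0,164,-138,0,0,0,0,212,-138,0,0,0,0,260,-138,0,0,0]' > mv.in && python3 steer.py mv.in; echo '[0,45,0,0,0,0,0,76,10,0,0,0,0,76,45,0,0,0,0,76,85,0,0,0,0,76,115,0,0,0,0,76,115,0,0,0]' > mv.in && python3 steer.py mv.in;echo '[0,0,3,0,0,0,0,0,6,0,0,0,0,0,9,0,0,0,0,0,12,0,0,0,0,0,12,0,0,0]' > mv.in && python3 steer.py mv.in
```

```text
time_s: 25.65
eef_pos: [650.7, 201.8, 191.3]
ee_rot: [-0.001, 0.991, -0.133, 0.004]
force: [-4.1, 1.0, 22.8]
grip_width: 0.002
grip_force: 9.6
time_s: 26.45
eef_pos: [580.3, -51.1, 325.0]
ee_rot: [0.0, 0.991, -0.133, 0.001]
force: [1.0, 0.0, -0.5]
grip_width: 0.0
grip_force: 0.0
time_s: 27.05
eef_pos: [560.4, -122.7, 206.3]
ee_rot: [-0.001, 0.991, -0.133, -0.003]
force: [0.1, 0.9, 0.3]
grip_width: -0.001
grip_force: 0.0
time_s: 27.55
eef_pos: [561.9, -122.9, 198.8]
ee_rot: [0.0, 0.991, -0.133, 0.002]
force: [0.5, 1.2, 3.6]
grip_width: -0.001
grip_force: 1.9
```

```bash
echo '[0,0,2,0,0,0,0,0,4,0,0,0,0,0,5,0,0,0,0,0,5,0,0,0]' > mv.in && python3 steer.py mv.in; echo '[0,0,1,0,0,0,0,0,2,0,0,0,0,0,2,0,0,0]' > mv.in && python3 steer.py mv.in; echo '[0,0,1,0,0,0,0,0,1,0,0,0]' > mv.in && python3 steer.py mv.in
```

```text
time_s: 27.95
eef_pos: [561.9, -123.0, 194.1]
ee_rot: [0.001, 0.991, -0.133, 0.002]
force: [-0.4, 1.3, 5.8]
grip_width: -0.001
grip_force: 2.7
time_s: 28.25
eef_pos: [562.0, -123.0, 192.5]
ee_rot: [0.001, 0.991, -0.133, 0.002]
force: [-1.6, 0.4, 9.7]
grip_width: 0.0
grip_force: 4.2
time_s: 28.45
eef_pos: [562.1, -122.9, 192.3]
ee_rot: [0.001, 0.991, -0.133, 0.002]
force: [-3.4, 1.4, 17.2]
grip_width: 0.001
grip_force: 7.0
```

```bash
echo '[0,0,1.5,0,0,0,0,0,1.5,0,0,0]' > mv.in && python3 steer.py mv.in; echo '[0,0,-20,0,0,0,0,0,-65,0,0,0,0,0,-115,0,0,0,0,40,-150,0,0,0,0,80,-170,0,0,0,0,110,-170,0,0,0,0,110,-170,0,0,0,0,110,-170,0,0,0]' > mv.in && python3 steer.py mv.in
python3 - <<'E'
from h import *
I=cv2.cvtColor(ctrl.capture("scene"),cv2.COLOR_RGB2BGR);J=cv2.cvtColor(ctrl.capture("top"),cv2.COLOR_RGB2BGR)
a=cv2.resize(I[100:225,195:375],(720,500),interpolation=2)
b=cv2.resize(J[165:260,175:305],(720,500),interpolation=2)
cv2.imwrite("pics/f.png",cv2.resize(np.vstack([a,b]),(432,600),interpolation=cv2.INTER_AREA))
E
```

```text
time_s: 28.65
eef_pos: [562.3, -123.3, 191.6]
ee_rot: [0.001, 0.991, -0.132, 0.003]
force: [-5.8, 0.6, 24.1]
grip_width: 0.001
grip_force: 10.1
time_s: 29.45
eef_pos: [532.1, -229.0, 358.0]
ee_rot: [0.0, 0.991, -0.133, 0.0]
force: [0.2, 0.9, 0.1]
grip_width: 0.002
grip_force: 0.0
```

View pics/f.png

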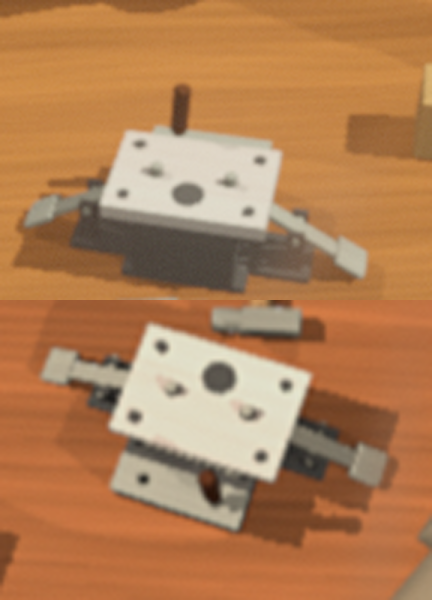

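The picture shows both levers down, at (42,211) and (350,257) in the scene half. The plate is raised level on its pins, and the rod stands in the right hole at (181,110). I'm handing it in.

```bash
python3 -c "
from rig import ctrl
print(ctrl.finish_job())"
```

```text
the job is handed in; nothing more can be done
None
```

The job is handed in at about 29.5 s: I pushed the catch under the right hole to its stop and left the rod standing there, then raised the plate level with both levers pressed in turn to their stops (at most 24 N on a pad).

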